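# Close the leaning cookie jar and hang its sign

### The arm

A 6-joint arm with a two-finger parallel gripper is mounted at the origin on the work surface. World frame = base frame: x ahead of the robot, y to its left, z up, the work surface at z = 0. Lengths are in m, angles in rad, forces in N, time in s.
With the tool pointing down it reaches from about 0.275 to 0.975 m from the base axis. Payload 8.4 kg.
Tool frame: the origin (TCP) lies midway between the tips of the shut fingers; the grasp point (between the pads) lies 19 mm behind it; z points along the fingers, y is the line along which they close (so a half turn about z gives the same grasp; the last joint's range is limited). The gripper opens to 92 mm and grips with 3 to 60 N. Pads are 20 mm wide; open, the fingers measure 128 mm over their backs; the gripper's body (75 mm by 189 mm) begins 69 mm behind the grasp point.
Start: joints at [1.272, 0.353, 1.633, -0, 1.155, -0.002], TCP at [0.183, 0.598, 0.215] pointing down, gripper open.
Joint ranges: [-2.63, 2.63], [-0.92, 2.1], [0.06, 2.66], [-1.3, 4.44], [0, 2.69], [-3.02, 3.02]. Speed limits (rad/s): [2.22, 2.22, 2.79, 3.14, 3.14, 3.14].

### API

Orientations are given as a unit quaternion [w, x, y, z].
In Python, from bench import monitor, vision, order gives the robot as it stands.
- The arm moves only by the tool drive_tool, never from a script. Its argument "deltas" is one flat list of numbers, 7 for each row, row after row: the turn, a rotation vector about the tool's x, y, z in rad, then the shift along the tool's x, y, z in mm, then the opening, from 0 (shut) to 1 (fully open). In form: [rx, ry, rz, dx, dy, dz, claw, rx, ry, rz, dx, dy, dz, claw, ...]. A call has 1 to 12 rows; each row is the pose to reach, as a shift and turn from the pose commanded when the call began, along the tool's axes at that moment; what a row does not reach only later rows make up. A row lasts 1/10 s, in which the tool goes at most 50 mm and 8.59 degrees, less where a joint would pass 70% of its speed; a pose out of reach is approached as far as the arm can. A call with a gripper value outside its range is refused whole. The fingers move at their own pace and stop on an object; "grip_force" is the grip in N (left out, the last holds). Time passes only in rows, so rows that repeat a pose let the fingers close. It gives the time, the measured TCP pose, the force, the opening and the grip force at its end, in the units of the state.
- monitor.read_state(): the state, without advancing time (a new reading comes with each control period).
- vision.get_image(name): name is "scene" or "top" or "wrist"; returns the picture (480x640x3 uint8, red, green, blue); there is no depth.
- vision.get_calibration(name): a dict with "intrinsics" (3x3 intrinsics, pixels), "k1" (the pictures are not rectified: a ray, as slopes to the right and down, at radius r is drawn at 1 + k1 r^2 times it, then the intrinsics apply), "world_from_camera" (4x4, takes a point from camera to world coordinates). Camera axes: x right, y down, z forward; pixel columns grow to the right and rows downward; lengths in m; the calibration is good to about 2 mm. A picture is of the moment at which its call begins: read the wrist's pose just before it. get_calibration takes no time and is no camera call; for the wrist camera it gives the pose at the moment of the call.
- order.finish_job(): hands the job in; it is judged then, once.
The state is a dict: "clock": time; "q": joint angles; "qvel": joint speeds; "tau": joint torques, N m; "position": TCP position; "orientation": TCP orientation; "ft_force": force on the tool from outside, world axes, zero at the start; "ft_torque": the same for the moment, N m; "finger_gap": opening from 0.0 (shut) to 1.0 (fully open); "gripper_force": force on a finger pad.
Only numpy, scipy, OpenCV 4.12 (cv2) and the standard library are available. Lean on these libraries where they do the work, as an engineer would, in place of code of your own. Each camera call takes 0.05 s, during which the arm holds its last target. There are 200 camera calls.

### The job

Close the leaning cookie jar on the cafe counter: set the wooden lid into its mouth and press it down until it is fully home, with the black rubber collar pushed all the way down. Then slip the sign's keyhole over the lid's knob and slide the sign straight down the slope of the lid as far as it goes, so that the knob's stem sits at the end of the slot, and let go. Leave the cup, the jug and the bottle where they stand.

Things in the scene. Friction and masses are not known exactly. Their poses are not given: they have to be found in the camera images.
- jar: White stoneware jar on a wooden stand, both fixed, leaning 30 degrees from upright. Origin at the centre of its base, about 62 mm above the counter; z along the jar's axis out of the mouth (30 degrees from vertical), x up the slope of the mouth, y level. Body 128 mm in diameter to z = 94 mm, then a neck, outer 112, inner 104 mm, its rim at z = 120 mm.
- jar_mouth (a point): Centre of the jar's mouth in the plane of the neck's rim (jar z = 120 mm). The lid fully home has its disc on this rim, so the lid's origin is then at jar z = 98 mm (108 mm while it rests on the fully raised collar), with the lid's axis along the jar's.
- collar (a joint): Black rubber collar around the neck, diameter 113 to 132 mm, sliding along the jar's axis. In m: 0 = up, its top 10 mm above the rim; 0.010 = fully down, top level with the rim. Starts 0 to 2 mm down, stays where left, takes about 8 N to push (more if fast); the lid's weight does not move it, pressing the lid's disc on it does.
- lid: Round wooden lid, about 200 g, starts flat on the counter, knob up. Origin at the centre of the underside, z up through the knob. Cork plug, diameter 97 mm, z = 0 to 22 mm (foot tapered to 91 mm); disc, diameter 140 mm, z = 22 to 32 mm; knob on top with a stem of diameter 14 mm, z = 32 to 50 mm, and an eight-sided head, z = 50 to 68 mm.
- lid_knob (a point): Centre of the head of the lid's knob (lid z = 59 mm), the place to grip. The head is a regular octagon, 30 mm across flats (32.5 mm across corners), with flats facing the lid's x and y axes and halfway between. The yaw in which the lid is set on the jar does not matter.
- lid_stem (a point): Foot of the knob's stem at the lid's upper face (lid z = 32 mm). The hung sign's plate lies on this face, below the knob's head.
- sign: Sign, about 170 g, starts flat on its foot plate. Dark steel plate 5 mm thick, x from -70 to 62 mm, 80 mm wide, with a keyhole; black panel upright on it. Origin at the centre of the keyhole's entry hole (44 mm across) on the underside, z up; a slot 22 mm wide runs from the hole in +x to x = 41 mm. Hung, its +x points up the slope (along the jar's +x), hole downhill of the knob.
- sign_seat (a point): Point of the slot (sign x = 34 mm, on the underside) where the stem's axis lies when the sign is slid home, 34 mm down the slope from where the hole is centred on the knob. Friction stops the sign from sliding by itself: it must be pushed down.
- sign_grip (a point): Middle of the sign's upright panel (sign x = -58 mm, 40 mm above the underside), the place to grip. The panel is 8 mm thick along x, 60 mm wide along y, its top 65 mm above the underside.
- cup: White cup, 84 mm in diameter, 65 mm high, origin at the centre of its foot. Leave alone.
- jug: Steel milk jug, 86 mm in diameter, 110 mm high, origin at the centre of its foot. Leave alone.
- syrup: Amber syrup bottle, 70 mm in diameter, 210 mm high, origin at the centre of its foot. Leave alone.
Things that resemble listed ones, but are neither listed nor needed, are in the scene too. Of the things shaped like the lid, the wooden one is meant.

How it is judged:
On the way, in this order (a step that is already met when the one before it is completed fails the run):
1. the lid's plug is in the jar's mouth, square to it (x of lid in the frame of jar between -0.007 and 0.007 m and y of lid in the frame of jar between -0.007 and 0.007 m and angle between the z axis of lid and the z axis of jar, either way round below 0.12 rad and z of lid in the frame of jar between 0.09 and 0.115 m).
2. the lid is pressed fully home and the collar is down (x of lid in the frame of jar between -0.007 and 0.007 m and y of lid in the frame of jar between -0.007 and 0.007 m and angle between the z axis of lid and the z axis of jar, either way round below 0.12 rad and z of lid in the frame of jar between 0.095 and 0.1005 m and value of joint collar above 0.0085 m), for 0.2 s.
3. the sign's keyhole is over the knob and its plate below the knob's head (x of sign in the frame of lid between -0.013 and 0.013 m and y of sign in the frame of lid between -0.013 and 0.013 m and z of sign in the frame of lid between 0.026 and 0.0455 m).
4. the sign is slid down so that the stem sits at the end of the slot (distance between sign_seat and lid_stem below 0.01 m and x of sign in the frame of jar below -0.022 m and angle between the x axis of sign and the x axis of jar, either way round below 0.26 rad and angle between the z axis of sign and the z axis of jar, either way round below 0.14 rad), for 0.2 s.
At the end, for the whole second after the job is handed in: Lid in the mouth within 7 mm of centre, square within 0.12 rad, within 2.5 mm of home depth, collar 8.5 mm down or more; sign plate under the knob's head, flat on the lid within 0.14 rad, seat within 10 mm of the stem's foot, hole 22 mm or more downhill, within 0.26 rad of straight; both at rest (all of step 2 and all of step 4 and z of sign in the frame of lid between 0.026 and 0.0455 m and linear speed of each of lid, sign below 0.02 m/s); the robot touches nothing.
It fails at once if the cup is moved more than 30 mm or tipped (distance of cup from where it was at the start of the episode above 0.03 m or angle between cup's own z axis and vertical above 0.4 rad).
It fails at once if the jug is moved more than 30 mm or tipped (distance of jug from where it was at the start of the episode above 0.03 m or angle between jug's own z axis and vertical above 0.4 rad).
It fails at once if the syrup is moved more than 30 mm or tipped (distance of syrup from where it was at the start of the episode above 0.03 m or angle between syrup's own z axis and vertical above 0.4 rad).
It also fails if it takes over 72 s, if anything falls off the work surface, if the arm or the gripper's body presses on something with over 40 N, if the wrist force passes 120 N, or if a joint passes its speed limit or range.

## Working session

There is one attempt and no reset: what is moved stays moved. The work goes in short steps, Python scripts to look and compute and a tool call to move; the robot and the scene stay as the last step left them, time stands still between calls to the robot, and variables do not carry over. Pictures are saved under pics/ and viewed, at most 10 in all, crops included, and the job is handed in when it is done.

Besides the shell and the picture viewer there is one more tool, called after "Call:" as name(argument=value, ...) on one line, values as JSON. drive_tool: Moves the arm, as the interface text tells. Its arguments: {"type":"object","properties":{"deltas":{"type":"array","items":{"type":"number"}},"grip_force":{"type":"number"}},"required":["deltas"]}

```bash
mkdir -p pics; cat > h.py <<'E'
import numpy as np, cv2
from bench import monitor, vision, order
from scipy.spatial.transform import Rotation as R
def grab(n):
    c=vision.get_calibration(n); im=vision.get_image(n); return im,c
def save(im,f): cv2.imwrite('pics/'+f,cv2.cvtColor(im,cv2.COLOR_RGB2BGR))
def ray(c,uv):
    K=np.array(c['intrinsics']);k=c['k1'];T=np.array(c['world_from_camera'])
    d=cv2.undistortPoints(np.array([[uv]],float),K,np.array([k,0,0,0.]))[0,0]
    return T[:3,3],T[:3,:3]@np.array([d[0],d[1],1.])
def onplane(c,uv,z):
    o,d=ray(c,uv); return o+d*(z-o[2])/d[2]
def proj(c,P):
    K=np.array(c['intrinsics']);T=np.linalg.inv(np.array(c['world_from_camera']))
    p=T[:3,:3]@np.array(P,float)+T[:3,3]; x=p[:2]/p[2]; x=x*(1+c['k1']*(x@x)); return K[:2,:2]@x+K[:2,2]
def tool():
    s=monitor.read_state(); q=s['orientation']; return np.array(s['position']),R.from_quat([q[1],q[2],q[3],q[0]]),s
E
python3 - <<'E'
from h import *
a,c=grab('scene');b,d=grab('top')
save(a,'scene0.png');save(b,'top0.png')
np.save('scene0.npy',a);np.save('top0.npy',b)
for x in(c,d):print({k:np.round(v,3).tolist() for k,v in x.items()})
p,r,s=tool();print(p,r.as_matrix().round(3),s)
E
```

```text
{'intrinsics': [[455.786, 0.0, 325.471], [0.0, 455.786, 235.424], [0.0, 0.0, 1.0]], 'k1': -0.065, 'world_from_camera': [[-0.641, 0.644, -0.417, 1.047], [0.767, 0.549, -0.332, 0.322], [0.015, -0.533, -0.846, 1.166], [0.0, 0.0, 0.0, 1.0]]}
{'intrinsics': [[592.041, 0.0, 320.81], [0.0, 592.041, 245.268], [0.0, 0.0, 1.0]], 'k1': -0.098, 'world_from_camera': [[-0.027, -0.987, 0.16, 0.315], [-1.0, 0.026, -0.008, -0.06], [0.004, -0.161, -0.987, 1.438], [0.0, 0.0, 0.0, 1.0]]}
[0.18265459 0.59727136 0.21394665] [[-0.956  0.292 -0.   ]
 [ 0.292  0.956 -0.001]
 [-0.    -0.001 -1.   ]] {'clock': 0.1, 'q': array([ 1.27161656e+00,  3.53603587e-01,  1.63400532e+00, -9.52893609e-06,
        1.15521852e+00, -2.41969389e-03]), 'qvel': array([ 1.19090010e-03, -3.02712822e-03, -2.04013139e-03,  2.68173693e-05,
        2.20438063e-04,  1.55335249e-03]), 'tau': array([ 6.01980319e-04, -5.94907308e+01, -3.34931266e+01,  6.99690054e-02,
        1.84032612e-02, -6.69515020e-05]), 'position': array([0.18265459, 0.59727136, 0.21394665]), 'orientation': array([-8.84409481e-05,  1.47834231e-01,  9.89011961e-01, -6.11034474e-04]), 'ft_force': array([ 0.25248635,  0.0314752 , -0.04410624]), 'ft_torque': array([-0.00923632, -0.00789408,  0.00016912]), 'gripper_force': 0.0, 'finger_gap': 1.0023735789664698}
```

View pics/top0.png

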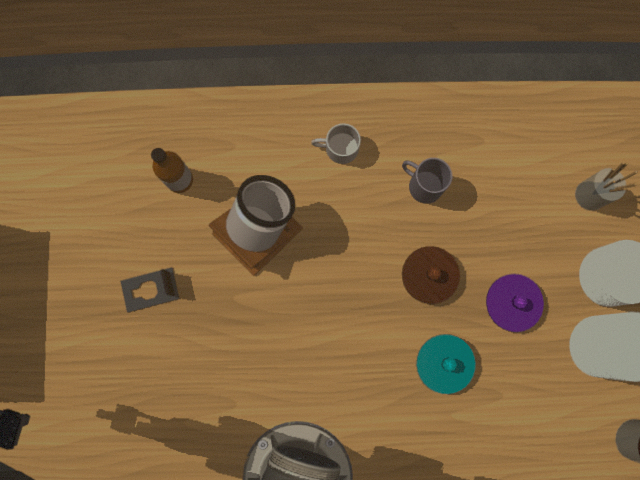

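View pics/scene0.png

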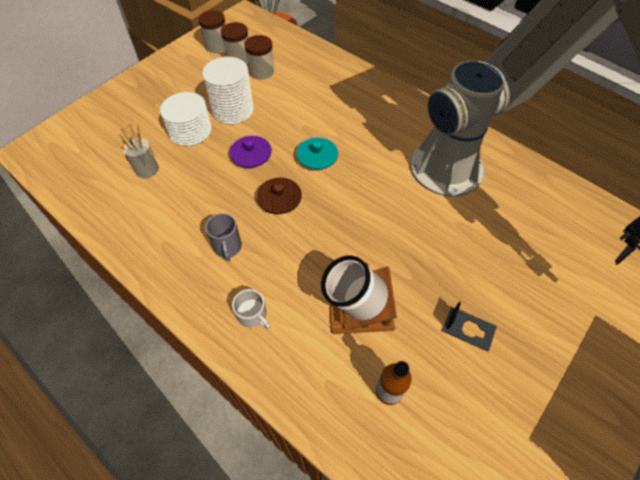

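The top view shows the collar ring near (265,202), the bottle at (172,172), the cup at (343,143), the jug at (430,178), the wooden lid at (431,276) with its knob at (435,274), and the sign at (150,290) with its panel at (170,283). The scene view shows the collar at (348,285), the lid at (280,196) and the sign at (470,328).

```bash
cat > circ.py <<'E'
from h import *
def circpose(c,pts,r):
    """pose of a circle of radius r from its contour pixels: closed form; two (centre, normal) solutions"""
    K=np.array(c['intrinsics']);T=np.array(c['world_from_camera'])
    u=cv2.undistortPoints(np.asarray(pts,float).reshape(-1,1,2),K,np.array([c['k1'],0,0,0.]))
    (x,y),(a,b),t=cv2.fitEllipse((u*1000).astype(np.float32)); t=np.radians(t)
    M=np.array([[np.cos(t),-np.sin(t),x/1000],[np.sin(t),np.cos(t),y/1000],[0,0,1]])
    Mi=np.linalg.inv(M); Q=Mi.T@np.diag([(2000/a)**2,(2000/b)**2,-1])@Mi
    w,V=np.linalg.eigh(Q); i=[2,1,0]; w=w[i];V=V[:,i]
    if w[1]<0: raise ValueError
    out=[];g=np.sqrt((w[0]-w[1])/(w[0]-w[2]));h=np.sqrt((w[1]-w[2])/(w[0]-w[2]))
    for s in(1,-1):
        n=V@np.array([s*g,0,h]); z0=r*w[1]/np.sqrt(-w[0]*w[2])
        C=z0*V@np.array([s*h*w[2]/w[1],0,g*0+0])
        # centre: pole of the plane: Q^-1 n direction, scaled for the radius
        C=np.linalg.solve(Q,n); C=C/np.linalg.norm(C)
        if C[2]<0:C=-C
        # plane distance d: section radius is d*sqrt(-w0 w2)/w1... 
        d=r*w[1]/np.sqrt(-w[0]*w[2]); C=C*d/abs(n@C)
        if n@C>0:n=-n
        out.append((T[:3,:3]@C+T[:3,3],T[:3,:3]@n))
    return out
E
python3 - <<'E'
from circ import *
cs={n:vision.get_calibration(n) for n in('scene','top')}
ims={n:np.load(n+'0.npy') for n in cs}
box={'top':(232,172,300,235),'scene':(315,250,380,315)}
vis=[]
for n in cs:
    im=ims[n];x0,y0,x1,y1=box[n];cr=im[y0:y1,x0:x1]
    m=(cr.max(2)<55).astype(np.uint8)
    k,l,st,_=cv2.connectedComponentsWithStats(m);j=1+st[1:,4].argmax();m=(l==j).astype(np.uint8)
    C,H=cv2.findContours(m,cv2.RETR_CCOMP,cv2.CHAIN_APPROX_NONE)
    C=sorted(C,key=cv2.contourArea)[::-1][:2]
    print(n,[cv2.contourArea(q) for q in C],st[j])
    for q,r in zip(C,(.066,.0565)):
        pts=cv2.convexHull(q).reshape(-1,2)+[x0,y0] if r<.06 else cv2.convexHull(q).reshape(-1,2)+[x0,y0]
        for P,N in circpose(cs[n],pts,r): print(r,P.round(4),N.round(3),'tilt',np.degrees(np.arccos(N[2])).round(1),'az',np.degrees(np.arctan2(N[1],N[0])).round(1))
    vis.append(cv2.resize(np.hstack([cr,cv2.cvtColor(m*255,cv2.COLOR_GRAY2RGB)]),(780,290),interpolation=cv2.INTER_CUBIC))
save(np.vstack(vis),'ring.png')
im=ims['top'];c=cs['top']
# lid
hsv=cv2.cvtColor(im,cv2.COLOR_RGB2HSV)
cr=im[235:315,390:470];m=(cr.max(2)<115).astype(np.uint8);
k,l,st,ce=cv2.connectedComponentsWithStats(m);j=1+st[1:,4].argmax();print('lid',st[j],ce[j])
C=max(cv2.findContours((l==j).astype(np.uint8),0,1)[0],key=cv2.contourArea).reshape(-1,2)+[390,235]
W=np.array([onplane(c,p,.032)[:2] for p in C]);print(W.min(0),W.max(0),cv2.minEnclosingCircle(W.astype(np.float32)),cv2.fitEllipse((W*1000).astype(np.float32)))
# sign
cr=im[260:320,115:190];m=((cr.max(2)<75)).astype(np.uint8)
k,l,st,ce=cv2.connectedComponentsWithStats(m);j=1+st[1:,4].argmax();print('sign',st[j])
C,H=cv2.findContours((l==j).astype(np.uint8),cv2.RETR_CCOMP,cv2.CHAIN_APPROX_NONE);C=sorted(C,key=cv2.contourArea)[::-1]
for q in C[:2]:
    W=np.array([onplane(c,p+[115,260],.005)[:2] for p in q.reshape(-1,2)])
    print(cv2.contourArea(q),cv2.minAreaRect((W*1000).astype(np.float32)),cv2.boxPoints(cv2.minAreaRect((W*1000).astype(np.float32))).round(1).tolist())
for n,u in(('bottle',(182,185)),('cup',(343,152)),('jug',(427,190))): print(n,onplane(c,u,.03).round(3))
E
```

```text
scene [1796.5, 1432.5] [  6   6  49  50 494]
0.066 [0.6129 0.0438 0.1396] [0.3   0.72  0.626] tilt 51.3 az 67.4
0.066 [0.6131 0.0405 0.1405] [ 0.341 -0.307  0.889] tilt 27.3 az -42.0
0.0565 [0.6464 0.065  0.2206] [0.253 0.793 0.555] tilt 56.3 az 72.3
0.0565 [0.6466 0.0622 0.2213] [ 0.341 -0.41   0.846] tilt 32.2 az -50.3
top [2176.0, 1655.0] [  6   4  57  51 665]
0.066 [0.6307 0.0489 0.1428] [ 0.286 -0.354  0.89 ] tilt 27.1 az -51.1
0.066 [0.6281 0.0505 0.1423] [-0.674  0.219  0.706] tilt 45.1 az 162.0
0.0565 [0.6133 0.0423 0.2181] [ 0.385 -0.356  0.852] tilt 31.6 az -42.8
0.0565 [0.6111 0.0435 0.2176] [-0.745  0.231  0.626] tilt 51.2 az 162.7
lid [  12   11   64   61 3034] [43.5774555  41.23632169]
[ 0.38939943 -0.41697561] [ 0.5350014  -0.26368935] ((0.4618617594242096, -0.3413890600204468), 0.07945136725902557) ((461.7684631347656, -340.2004089355469), (139.51644897460938, 156.8357696533203), 153.34109497070312)
sign [   6    8   58   44 1152]
1560.0 ((449.4544677734375, 348.14288330078125), (78.67349243164062, 130.57861328125), 13.859177589416504) [[395.6000061035156, 402.1000061035156], [426.8999938964844, 275.29998779296875], [503.29998779296875, 294.20001220703125], [472.0, 421.0]]
430.0 ((445.3273010253906, 360.6514892578125), (51.98170852661133, 69.70674133300781), 19.302331924438477) [[409.29998779296875, 385.0], [432.29998779296875, 319.20001220703125], [481.3999938964844, 336.29998779296875], [458.29998779296875, 402.1000061035156]]
bottle [0.703 0.266 0.03 ]
cup [ 0.777 -0.133  0.03 ]
jug [ 0.675 -0.337  0.03 ]
```

View pics/ring.png

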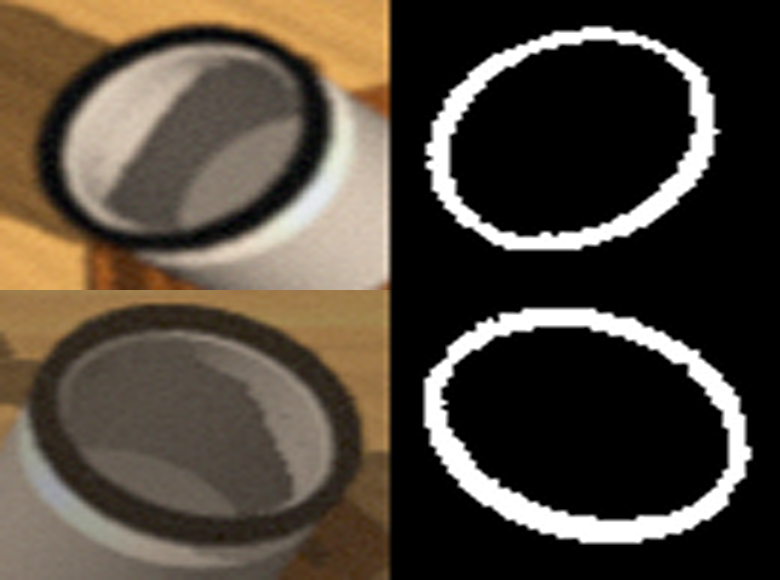

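The jar leans toward azimuth about -45°. The upper row (scene view) and the lower row (top view) both show a clean collar ring. Next I'll get the wrist camera's offset and more careful centres, then start moving.

```bash
cat >> h.py <<'E'
def deltas(P,Rt=None):
    p,r,s=tool(); Rt=r if Rt is None else Rt
    print('rot',(r.inv()*Rt).as_rotvec().round(3),'mm',(r.inv().apply(np.array(P)-p)*1000).round(1),'dist',np.linalg.norm(np.array(P)-p).round(3))
def down(yaw): # tool pointing down, closing axis y at azimuth yaw
    y=np.array([np.cos(yaw),np.sin(yaw),0]);z=np.array([0,0,-1.]);return R.from_matrix(np.c_[np.cross(y,z),y,z])
E
python3 - <<'E'
from h import *
c=vision.get_calibration('wrist');T=np.array(c['world_from_camera']);p,r,s=tool()
print(r.inv().as_matrix()@T[:3,:3],r.inv().apply(T[:3,3]-p),c['intrinsics'],c['k1'])
for n,u in(('top',(232+30.5+2.5,172+31)),):
    print(onplane(vision.get_calibration(n),u,.174))
for P,N in (([0.6131,0.0405,0.1405],0),([.6466,.0622,.2213],0)):
    o=np.array(vision.get_calibration('scene')['world_from_camera'])[:3,3];d=np.array(P)-o;print('sc',o+d*(.174-o[2])/d[2])
o=np.array(vision.get_calibration('top')['world_from_camera'])[:3,3]
for P in([.6307,.0489,.1428],[.6133,.0423,.2181]):
    d=np.array(P)-o;print('top',o+d*(.174-o[2])/d[2])
deltas([.44,.16,.42],down(np.radians(135)))
deltas([.44,.16,.42],down(np.radians(90)))
deltas([.45,-.24,.30],down(np.radians(90)))
E
```

```text
[[ 6.82441409e-04 -9.65037771e-01 -2.62109967e-01]
 [ 9.99999596e-01  5.05351828e-04  7.43037489e-04]
 [-5.84601491e-04 -2.62110368e-01  9.65037726e-01]] [ 0.07414797 -0.000983   -0.17114526] [[340.56017331   0.         320.90459574]
 [  0.         340.56017331 238.50527975]
 [  0.           0.           1.        ]] -0.0006242781801705452
[0.61730179 0.04900528 0.174     ]
sc [0.62727341 0.0496959  0.174     ]
sc [0.62655366 0.0491919  0.174     ]
top [0.62309138 0.04627157 0.174     ]
top [0.62408931 0.04600592 0.174     ]
rot [-1.000e-03 -1.000e-03 -1.082e+00] mm [-374.  -343.2 -205.6] dist 0.548
rot [-0.001 -0.    -0.297] mm [-374.  -343.2 -205.6] dist 0.548
rot [-0.001 -0.    -0.297] mm [-500.5 -722.6  -85.2] dist 0.883
```

Call:
drive_tool(deltas=[0,0,-0.15,-180,-160,-160,1,0,0,-0.297,-374,-343,-206,1,0,0,-0.297,-374,-343,-206,1,0,0,-0.297,-374,-343,-206,1,0,0,-0.297,-374,-343,-206,1,0,0,-0.297,-374,-343,-206,1,0,0,-0.297,-374,-343,-206,1,0,0,-0.297,-374,-343,-206,1,0,0,-0.297,-374,-343,-206,1,0,0,-0.297,-374,-343,-206,1,0,0,-0.297,-374,-343,-206,1,0,0,-0.297,-374,-343,-206,1])

```text
clock: 1.3
position: [0.4428, 0.1565, 0.4226]
orientation: [0.002, 0.003, 1.0, -0.0]
ft_force: [0.8, 0.8, 0.4]
finger_gap: 1.0
gripper_force: 0.0
```

Call:
drive_tool(deltas=[0,0,0,0,0,0,1])

```text
clock: 1.4
position: [0.4402, 0.1597, 0.4204]
orientation: [-0.0, 0.001, 1.0, 0.0]
ft_force: [1.0, -0.3, -0.0]
finger_gap: 1.001
gripper_force: 0.0
```

```bash
python3 - <<'E'
from h import *
a,c=grab('wrist');save(a,'w1.png');np.savez('w1',a=a,**c);p,r,s=tool();print(p,s['clock'],s['qvel'].round(3))
for q in([.625,.047,.174],[.45,.35,0],[.62,.05,.166]):print(proj(c,q))
E
```

```text
[0.43964421 0.16049867 0.41990514] 1.45 [ 0.032  0.001  0.011  0.002 -0.003 -0.   ]
[239.93018414 340.43256604]
[430.32875162 195.90435416]
[243.14593643 334.12040287]
```

View pics/w1.png

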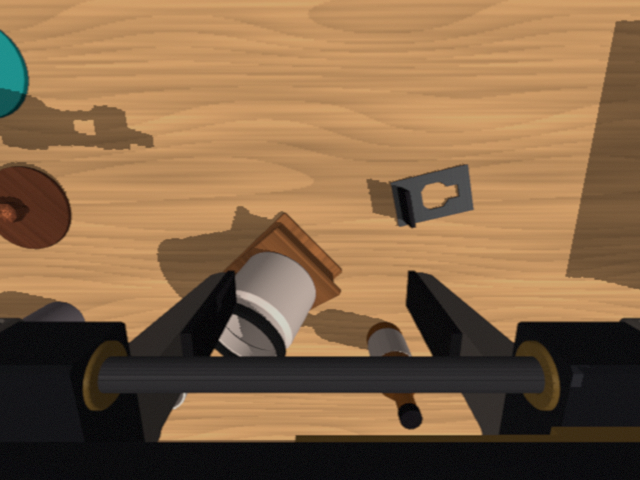

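The sign is clear in the wrist view: hole at about (440,194), panel at (402,205), slot pointing +y. The fingers partly hide the jar, so I'll take a dedicated view of it.

```bash
python3 - <<'E'
from h import *
c=np.load('w1.npz');im=c['a']
x0,y0=380,155;cr=im[y0:240,x0:485].astype(int)
m=((cr.max(2)<110)&(cr.max(2)-cr.min(2)<22)).astype(np.uint8)
k,l,st,ce=cv2.connectedComponentsWithStats(m);j=1+st[1:,4].argmax()
C,H=cv2.findContours((l==j).astype(np.uint8),cv2.RETR_CCOMP,cv2.CHAIN_APPROX_NONE);C=sorted(C,key=cv2.contourArea)[::-1]
for q,z in zip(C[:2],(.005,.005)):
    W=np.array([onplane(c,p+[x0,y0],z)[:2] for p in q.reshape(-1,2)])*1000
    r=cv2.minAreaRect(W.astype(np.float32));print(cv2.contourArea(q),r,cv2.boxPoints(r).round(1).tolist())
    if z: np.save('sg%d.npy'%cv2.contourArea(q),W)
deltas([.63,-.13,.40],down(0))
E
```

```text
3367.0 ((451.70367431640625, 351.7674560546875), (85.39073181152344, 131.37991333007812), 13.855209350585938) [[394.5, 405.29998779296875], [426.0, 277.79998779296875], [508.8999938964844, 298.20001220703125], [477.3999938964844, 425.79998779296875]]
793.5 ((445.7645568847656, 363.67840576171875), (47.9140625, 66.67654418945312), 13.520208358764648) [[414.70001220703125, 390.5], [430.29998779296875, 325.70001220703125], [476.8999938964844, 336.8999938964844], [461.29998779296875, 401.70001220703125]]
rot [-1.00e-03 -1.00e-03  1.57e+00] mm [-190.6 -290.4   19.6] dist 0.348
```

Call:
drive_tool(deltas=[0,0,1.571,-190,-290,20,1,0,0,1.571,-190,-290,20,1,0,0,1.571,-190,-290,20,1,0,0,1.571,-190,-290,20,1,0,0,1.571,-190,-290,20,1,0,0,1.571,-190,-290,20,1,0,0,1.571,-190,-290,20,1,0,0,1.571,-190,-290,20,1,0,0,1.571,-190,-290,20,1,0,0,1.571,-190,-290,20,1,0,0,1.571,-190,-290,20,1,0,0,1.571,-190,-290,20,1])

```text
clock: 2.65
position: [0.6302, -0.1273, 0.3994]
orientation: [-0.001, 0.707, 0.708, -0.0]
ft_force: [-0.7, -0.7, 0.4]
finger_gap: 0.998
gripper_force: 0.0
```

Call:
drive_tool(deltas=[0,0,0,0,0,0,1,0,0,0,0,0,0,1])

```text
clock: 2.85
position: [0.6302, -0.1286, 0.4002]
orientation: [-0.0, 0.706, 0.708, -0.0]
ft_force: [-0.7, 0.3, 0.4]
finger_gap: 1.001
gripper_force: 0.0
```

```bash
python3 - <<'E'
from h import *
p,r,s=tool();a,c=grab('wrist');save(a,'w2.png');np.savez('w2',a=a,**c);print(p,r.as_matrix().round(3),s['clock'],s['q'].round(2))
for q in([.625,.047,.174],[.46,-.34,.03]):print(proj(c,q))
E
```

```text
[ 0.63019318 -0.12858409  0.40021928] [[-0.003  1.    -0.001]
 [ 1.     0.003  0.   ]
 [ 0.    -0.001 -1.   ]] 2.85 [-0.2   0.27  1.35  0.    1.52 -0.21]
[317.2951387   44.68351214]
[223.82483576 313.93213168]
```

View pics/w2.png

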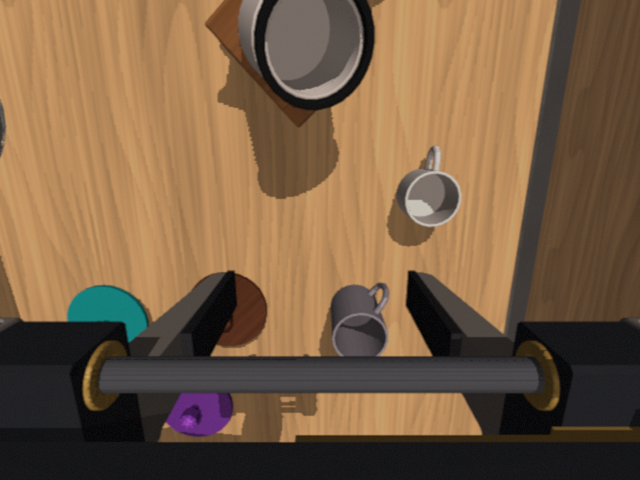

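The collar ring sits at about (310,45), clipped by the top edge of the frame. I'll nudge the camera toward the jar.

Call:
drive_tool(deltas=[0,0,0,45,0,-20,1,0,0,0,70,0,-30,1,0,0,0,70,0,-30,1,0,0,0,70,0,-30,1,0,0,0,70,0,-30,1])

```text
clock: 3.4
position: [0.63, -0.0604, 0.4299]
orientation: [-0.0, 0.707, 0.707, -0.0]
ft_force: [0.4, 0.5, 0.0]
finger_gap: 1.001
gripper_force: 0.0
```

```bash
python3 - <<'E'
from circ import *
a,c=grab('wrist');save(a,'w3.png');np.savez('w3',a=a,**c);p,r,s=tool();print(p,s['qvel'].round(3))
u0=proj(c,[.625,.047,.174]).astype(int);print(u0)
x0,y0=max(u0[0]-85,0),max(u0[1]-80,0);cr=a[y0:y0+160,x0:x0+170]
for th in(45,):
    m=(cr.max(2)<th).astype(np.uint8);k,l,st,_=cv2.connectedComponentsWithStats(m);j=1+st[1:,4].argmax();print(st[j],y0)
    C=cv2.findContours((l==j).astype(np.uint8),cv2.RETR_CCOMP,cv2.CHAIN_APPROX_NONE)[0];C=sorted(C,key=cv2.contourArea)[::-1][:2]
    for q,R_ in zip(C,(.066,.0565)):
        for P,N in circpose(c,cv2.convexHull(q).reshape(-1,2)+[x0,y0],R_):print(R_,P.round(4),N.round(3),np.degrees(np.arccos(N[2])).round(1),np.degrees(np.arctan2(N[1],N[0])).round(1))
v=cr.copy();cv2.drawContours(v,C,-1,(255,0,0),1);save(cv2.resize(v,None,fx=3,fy=3,interpolation=cv2.INTER_NEAREST),'w3c.png')
E
```

```text
[ 0.62995239 -0.06056611  0.42983695] [-0.003  0.002  0.001  0.002  0.002  0.002]
[317 115]
[  31   19  105  114 2658] 35
0.066 [0.6241 0.0481 0.1654] [ 0.322 -0.333  0.887] 27.6 -46.0
0.066 [0.6185 0.0527 0.1659] [-0.287  0.174  0.942] 19.6 148.8
0.0565 [0.6239 0.0471 0.1773] [ 0.366 -0.397  0.842] 32.7 -47.3
0.0565 [0.6193 0.0514 0.1778] [-0.334  0.245  0.91 ] 24.5 143.7
```

View pics/w3c.png

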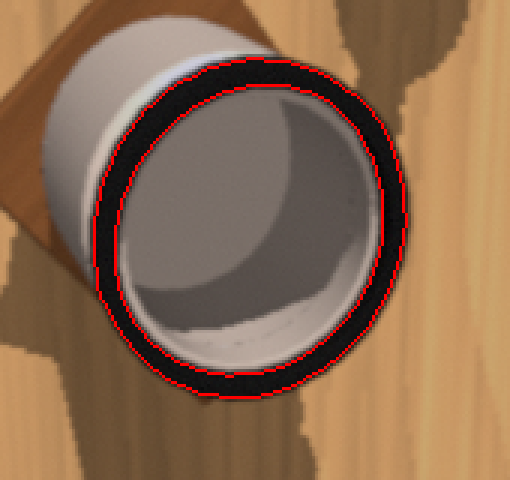

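The collar ring is segmented cleanly: collar-top centre about (0.624, 0.047, 0.174), lean azimuth about -46.5°. Now the lid.

Call:
drive_tool(deltas=[0,0,0,-340,-170,130,1,0,0,0,-340,-170,130,1,0,0,0,-340,-170,130,1,0,0,0,-340,-170,130,1,0,0,0,-340,-170,130,1,0,0,0,-340,-170,130,1,0,0,0,-340,-170,130,1,0,0,0,-340,-170,130,1,0,0,0,-340,-170,130,1,0,0,0,-340,-170,130,1,0,0,0,-340,-170,130,1,0,0,0,-340,-170,130,1])

```text
clock: 4.65
position: [0.461, -0.3989, 0.3012]
orientation: [0.0, 0.707, 0.708, 0.0]
ft_force: [-1.3, -0.9, 0.4]
finger_gap: 1.004
gripper_force: 0.0
```

```bash
python3 - <<'E'
from circ import *
a,c=grab('wrist');np.savez('w4',a=a,**c);p,r,s=tool();print(p,s['qvel'].round(3))
u0=proj(c,[.46,-.34,.032]).astype(int);x0,y0=u0[0]-90,u0[1]-90;print(u0);cr=a[max(y0,0):y0+180,x0:x0+180];y0=max(y0,0)
hsv=cv2.cvtColor(cr,cv2.COLOR_RGB2HSV);m=((cr[:,:,0]<130)&(hsv[:,:,1]>110)).astype(np.uint8)
k,l,st,_=cv2.connectedComponentsWithStats(m);j=1+st[1:,4].argmax();print(st[j])
C=max(cv2.findContours((l==j).astype(np.uint8),0,1)[0],key=cv2.contourArea)
W=np.array([onplane(c,q+[x0,y0],.032)[:2] for q in C.reshape(-1,2)])*1000
print(cv2.fitEllipse(W.astype(np.float32)))
print(onplane(c,np.array(u0),.032))
v=cr.copy();cv2.drawContours(v,[C],-1,(0,255,0),1);save(cv2.resize(v,None,fx=3,fy=3,interpolation=cv2.INTER_CUBIC),'w4c.png')
E
```

```text
[ 0.46101259 -0.39878765  0.30116432] [ 0.002 -0.    -0.001 -0.003  0.    -0.002]
[320 157]
[   39    25   111   127 10967]
((463.03314208984375, -339.79150390625), (137.2432403564453, 155.7092742919922), 164.5347137451172)
[ 0.45928895 -0.33918413  0.032     ]
```

View pics/w4c.png

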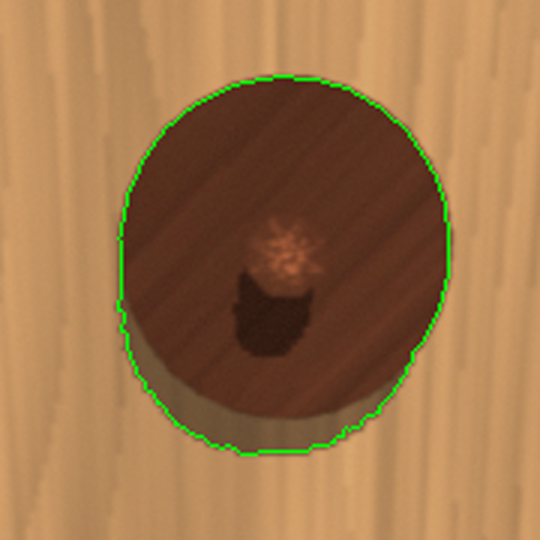

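The contour wrongly includes the shadow at the bottom. I'll mask by R/G ratio to exclude it.

```bash
python3 - <<'E'
from circ import *
c=np.load('w4.npz');a=c['a'];x0,y0=230,67;cr=a[y0:247,x0:410]
f=cv2.GaussianBlur(cr,(3,3),0).astype(float);m=((f[:,:,0]/(f[:,:,1]+1)>1.5)&(f[:,:,0]<150)).astype(np.uint8)
m=cv2.morphologyEx(m,cv2.MORPH_CLOSE,np.ones((7,7)))
C=max(cv2.findContours(m,0,1)[0],key=cv2.contourArea);C=cv2.convexHull(C)
W=np.array([onplane(c,q+[x0,y0],.032)[:2] for q in C.reshape(-1,2)])*1000
e=cv2.fitEllipse(W.astype(np.float32));print(e,W.min(0),W.max(0))
k=(f[:,:,0]>108)&(m>0);k[:60]=0;k[110:]=0;k=cv2.morphologyEx(k.astype(np.uint8),cv2.MORPH_CLOSE,np.ones((5,5)))
C=max(cv2.findContours(k,0,1)[0],key=cv2.contourArea);print('knob',cv2.minAreaRect(C),cv2.contourArea(C))
W=np.array([onplane(c,q+[x0,y0],.068)[:2] for q in C.reshape(-1,2)])*1000;print(cv2.minAreaRect(W.astype(np.float32)))
p2=cv2.approxPolyDP(C,1.5,True).reshape(-1,2);print(p2.tolist())
# grain direction by structure tensor inside disc
g=cv2.GaussianBlur(cr[:,:,0],(0,0),1.).astype(float);gx=cv2.Sobel(g,6,1,0);gy=cv2.Sobel(g,6,0,1)
yy,xx=np.mgrid[:180,:180];s=((xx-95)**2+(yy-82)**2<45**2)&~((abs(xx-92)<18)&(yy>65)&(yy<125))
print('grain deg',np.degrees(.5*np.arctan2(2*(gx*gy)[s].sum(),(gx*gx-gy*gy)[s].sum()))+90)
E
```

```text
((465.0531921386719, -332.5740966796875), (137.0618896484375, 137.970947265625), 162.69178771972656) [ 396.84997474 -400.13646931] [ 533.45986101 -264.3871469 ]
knob ((95.66154479980469, 84.20769500732422), (21.954147338867188, 19.101348876953125), 7.125016689300537) 236.0
((465.8837890625, -331.6815490722656), (21.29131507873535, 25.237567901611328), 83.25675201416016)
[[85, 81], [87, 83], [87, 88], [85, 89], [89, 89], [94, 93], [99, 94], [101, 90], [106, 90], [99, 75], [93, 76], [90, 74], [90, 79]]
grain deg 134.75866415374625
```

The lid centre is (0.465, -0.332), and the wood grain at 45° suggests its flats line up with the present yaw. Descending to grasp it.

Call:
drive_tool(deltas=[0,0,0,40,4,30,1,0,0,0,67,4,75,1,0,0,0,67,4,120,1,0,0,0,67,4,165,1,0,0,0,67,4,205,1,0,0,0,67,4,235,1,0,0,0,67,4,252,1,0,0,0,67,4,260,1,0,0,0,67,4,260,1,0,0,0,67,4,260,0.6,0,0,0,67,4,260,0.2,0,0,0,67,4,260,0.2], grip_force=40)

```text
clock: 5.9
position: [0.4648, -0.3331, 0.0417]
orientation: [0.001, 0.707, 0.707, 0.0]
ft_force: [-0.2, 1.0, -0.2]
finger_gap: 0.759
gripper_force: 0.0
```

Call:
drive_tool(deltas=[0,0,0,0,0,0,0.2,0,0,0,0,0,0,0.2,0,0,0,0,0,0,0.2,0,0,0,0,0,0,0.2], grip_force=50)

```text
clock: 6.3
position: [0.4642, -0.3327, 0.0407]
orientation: [0.0, 0.707, 0.707, 0.0]
ft_force: [0.4, 0.5, -0.1]
finger_gap: 0.413
gripper_force: 0.0
```

```bash
python3 - <<'E'
from h import *
p,r,s=tool();print(p,r.as_matrix().round(3),s['finger_gap']*92,s['gripper_force'],s['ft_force'],s['qvel'].round(3),s['clock'])
E
```

```text
[ 0.46418647 -0.332714    0.04065183] [[ 0.  1.  0.]
 [ 1. -0. -0.]
 [-0.  0. -1.]] 37.9840867957926 0.0 [ 0.40429545  0.45895558 -0.0579479 ] [ 0.003  0.001  0.     0.001  0.    -0.   ] 6.3
```

Call:
drive_tool(deltas=[0,0,0,0,0,0,0.2,0,0,0,0,0,0,0.2,0,0,0,0,0,0,0.2,0,0,0,0,0,0,0.2])

```text
clock: 6.7
position: [0.4643, -0.3327, 0.0406]
orientation: [0.0, 0.707, 0.707, 0.0]
ft_force: [1.2, 0.5, 0.8]
finger_gap: 0.322
gripper_force: 50.0
```

```bash
python3 - <<'E'
from h import *
p,r,s=tool();print(p,s['finger_gap']*92,s['gripper_force'],s['clock'])
n=np.array([.5*np.cos(np.radians(-46.5)),.5*np.sin(np.radians(-46.5)),np.sqrt(.75)])
y=np.array([np.cos(np.radians(43.5)),np.sin(np.radians(43.5)),0])
Rt=R.from_matrix(np.c_[np.cross(y,-n),y,-n]);M=np.array([.6207,.0508,.1658])
np.savez('jar',n=n,M=M,Rt=Rt.as_matrix())
print('over mouth');deltas(M+n*.12,Rt)
deltas(M+n*.12,r)
E
```

```text
[ 0.46433597 -0.33273735  0.04063742] 29.66263433308918 50.00000404659659 6.7
over mouth
rot [ 0.199  0.498 -0.741] mm [ 340.   197.7 -229.1] dist 0.455
rot [0. 0. 0.] mm [ 340.   197.7 -229.1] dist 0.455
```

The grip reads 29.7 mm, so the pads are on the flats. Lift and carry to a pose 120 mm out along the jar axis.

Call:
drive_tool(deltas=[0,0,0,0,0,-30,0.2,0,0,0,0,0,-80,0.2,0,0,0,10,5,-130,0.2,0.03,0.07,-0.11,40,25,-180,0.2,0.06,0.14,-0.21,85,50,-215,0.2,0.09,0.21,-0.32,130,75,-229,0.2,0.11,0.28,-0.42,175,100,-229,0.2,0.14,0.36,-0.53,220,125,-229,0.2,0.17,0.43,-0.64,265,155,-229,0.2,0.199,0.498,-0.741,310,180,-229,0.2,0.199,0.498,-0.741,340,198,-229,0.2,0.199,0.498,-0.741,340,198,-229,0.2])

```text
clock: 7.9
position: [0.6636, 0.0114, 0.2678]
orientation: [-0.239, 0.38, 0.888, 0.102]
ft_force: [0.1, -0.4, -1.4]
finger_gap: 0.319
gripper_force: 50.0
```

Call:
drive_tool(deltas=[0,0,0,0,0,0,0.2,0,0,0,0,0,0,0.2,0,0,0,0,0,0,0.2])

```text
clock: 8.2
position: [0.6615, 0.0058, 0.2697]
orientation: [-0.238, 0.382, 0.887, 0.102]
ft_force: [0.4, 0.6, -1.9]
finger_gap: 0.316
gripper_force: 50.0
```

```bash
python3 - <<'E'
from h import *
J=np.load('jar.npz');p,r,s=tool();print(p,s['finger_gap']*92,s['gripper_force'],s['clock'],s['q'].round(2),s['ft_force'])
for h in(.12,.045,.0286,.0186):deltas(J['M']+J['n']*h,R.from_matrix(J['Rt']))
for n in('scene','top'):
    a,c=grab(n);u=proj(c,J['M']).astype(int);save(cv2.resize(a[u[1]-75:u[1]+55,u[0]-65:u[0]+65],(400,400),interpolation=cv2.INTER_CUBIC),n+'1.png')
save(np.hstack([cv2.cvtColor(cv2.imread('pics/%s1.png'%n),4) for n in('scene','top')]),'b1.png')
E
```

```text
[0.66152045 0.00584361 0.26972028] 29.051403982729482 49.99939440283924 8.2 [-0.16  0.62  1.2   0.31  1.75 -0.93] [ 0.41332028  0.56465327 -1.9481635 ]
rot [-0.     0.    -0.002] mm [0.6 1.3 0.4] dist 0.002
rot [-0.     0.    -0.002] mm [ 0.6  1.3 75.4] dist 0.075
rot [-0.     0.    -0.002] mm [ 0.6  1.3 91.8] dist 0.092
rot [-0.     0.    -0.002] mm [  0.6   1.3 101.8] dist 0.102
```

View pics/b1.png

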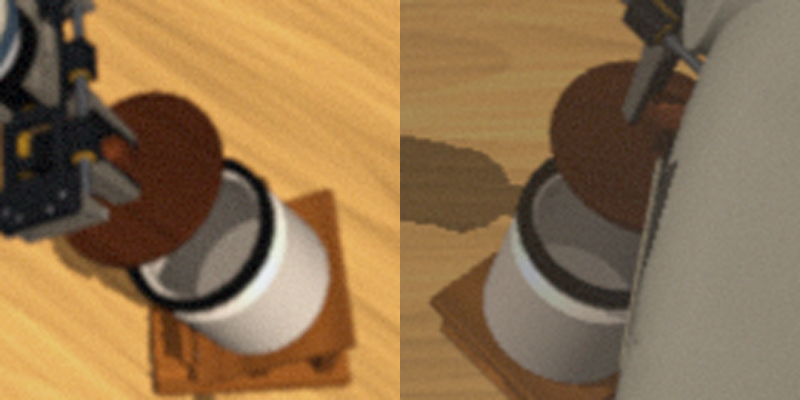

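The lid hangs square over the mouth in both views. Inserting now, slowly at the end.

Call:
drive_tool(deltas=[0,0,0,0.5,1,25,0.2,0,0,0,0.5,1,50,0.2,0,0,0,0.5,1,60,0.2,0,0,0,0.5,1,65,0.2,0,0,0,0.5,1,70,0.2,0,0,0,0.5,1,74,0.2,0,0,0,0.5,1,78,0.2,0,0,0,0.5,1,80,0.2,0,0,0,0.5,1,80,0.2])

```text
clock: 9.2
position: [0.635, 0.0374, 0.2005]
orientation: [-0.238, 0.381, 0.887, 0.102]
ft_force: [-0.7, -0.9, -1.9]
finger_gap: 0.319
gripper_force: 50.0
```

```bash
python3 - <<'E'
from h import *
J=np.load('jar.npz');p,r,s=tool();print(s['finger_gap']*92,s['gripper_force'],s['clock']);Rt=J['Rt']
print('force in jar tool axes',Rt.T@s['ft_force'],r.inv().apply(s['ft_torque']))
for h in(.0286,.0186):deltas(J['M']+J['n']*h,R.from_matrix(J['Rt']))
E
```

```text
29.390678629646818 49.99947000760585 9.2
force in jar tool axes [-1.11652851 -1.12504606  1.54358774] [ 0.00270308 -0.47953106  0.00115825]
rot [-0.    -0.    -0.001] mm [-0.4 -1.1 11.2] dist 0.011
rot [-0.    -0.    -0.001] mm [-0.4 -1.1 21.2] dist 0.021
```

Call:
drive_tool(deltas=[0,0,0,0,-0.5,3,0.2,0,0,0,0,-0.5,6,0.2,0,0,0,0,-0.5,8,0.2,0,0,0,0,-0.5,9.5,0.2,0,0,0,0,-0.5,11,0.2,0,0,0,0,-0.5,12.5,0.2,0,0,0,0,-0.5,14,0.2])

```text
clock: 9.9
position: [0.6314, 0.0406, 0.1897]
orientation: [-0.236, 0.382, 0.888, 0.102]
ft_force: [6.2, -10.1, 7.5]
finger_gap: 0.323
gripper_force: 50.0
```

```bash
python3 - <<'E'
from h import *
J=np.load('jar.npz');p,r,s=tool();print(s['finger_gap']*92,s['gripper_force'],s['clock']);Rt=J['Rt']
print('force in jar tool axes',Rt.T@s['ft_force'],r.inv().apply(s['ft_torque']))
for h in(.0286,.0186):deltas(J['M']+J['n']*h,R.from_matrix(J['Rt']))
E
```

```text
29.69534715473489 50.00405689235777 9.9
force in jar tool axes [ -6.25369479  -2.48457042 -12.31571769] [ 0.51976957 -1.2156378  -0.05298854]
rot [ 0.001  0.004 -0.   ] mm [ 0.8 -0.8 -0.5] dist 0.001
rot [ 0.001  0.004 -0.   ] mm [ 0.9 -0.8  9.5] dist 0.01
```

Call:
drive_tool(deltas=[0,0,0,-0.7,0,1,0.2,0,0,0,-1,0,2,0.2,0,0,0,-1,0,3,0.2,0,0,0,-1,0,4,0.2,0,0,0,-1,0,5,0.2,0,0,0,-1,0,6,0.2,0,0,0,-1,0,7,0.2,0,0,0,-1,0,8,0.2])

```text
clock: 10.7
position: [0.6289, 0.0434, 0.1827]
orientation: [-0.236, 0.382, 0.888, 0.102]
ft_force: [4.0, -10.4, 13.5]
finger_gap: 0.316
gripper_force: 50.0
```

```bash
python3 - <<'E'
from h import *
J=np.load('jar.npz');p,r,s=tool();print(s['finger_gap']*92,s['gripper_force'],s['clock']);Rt=J['Rt']
print('force in jar tool axes',Rt.T@s['ft_force'],r.inv().apply(s['ft_torque']))
for h in(.0286,.0186):deltas(J['M']+J['n']*h,R.from_matrix(J['Rt']))
E
```

```text
29.035448569472866 50.00602154061198 10.7
force in jar tool axes [ -2.22898656  -4.26976973 -16.83641005] [ 0.79067925 -0.4309144   0.02654487]
rot [0.001 0.003 0.   ] mm [ 1.  -0.8 -8.4] dist 0.009
rot [0.001 0.003 0.   ] mm [ 1.  -0.9  1.6] dist 0.002
```

Call:
drive_tool(deltas=[0,0,0,0,-0.5,1,0.2,0,0,0,0,-0.5,2,0.2,0,0,0,0,-0.5,3,0.2,0,0,0,0,-0.5,4,0.2,0,0,0,0,-0.5,5,0.2,0,0,0,0,-0.5,5,0.2])

```text
clock: 11.3
position: [0.629, 0.0434, 0.1826]
orientation: [-0.234, 0.382, 0.888, 0.103]
ft_force: [7.0, -17.0, 32.4]
finger_gap: 0.316
gripper_force: 50.0
```

```bash
cat > st.py <<'E'
from h import *
J=np.load('jar.npz');p,r,s=tool();print(s['finger_gap']*92,s['gripper_force'],s['clock']);Rt=J['Rt']
print('force in jar tool axes',Rt.T@s['ft_force'],r.inv().apply(s['ft_torque']))
for h in(.0286,.0186):deltas(J['M']+J['n']*h,R.from_matrix(J['Rt']))
E
python3 st.py
```

```text
29.058503668119876 50.01292213797569 11.3
force in jar tool axes [  1.34539707  -6.60139678 -36.58209597] [1.480795   0.1661914  0.00876476]
rot [0.005 0.007 0.001] mm [ 1.1 -0.9 -8.6] dist 0.009
rot [0.005 0.007 0.001] mm [ 1.2 -0.9  1.4] dist 0.002
```

Call:
drive_tool(deltas=[0,0,0,0,0,1.5,0.2,0,0,0,0,0,3,0.2,0,0,0,0,0,4,0.2,0,0,0,0,0,5,0.2,0,0,0,0,0,5,0.2])

```text
clock: 11.8
position: [0.6291, 0.0435, 0.1823]
orientation: [-0.231, 0.382, 0.889, 0.103]
ft_force: [7.5, -28.5, 57.4]
finger_gap: 0.32
gripper_force: 50.0
```

```bash
python3 st.py; python3 - <<'E'
from h import *
J=np.load('jar.npz')
for n in('scene','top'):
    a,c=grab(n);u=proj(c,J['M']).astype(int);save(cv2.resize(a[u[1]-60:u[1]+60,u[0]-60:u[0]+60],(400,400),interpolation=cv2.INTER_CUBIC),n+'2.png')
save(np.hstack([cv2.cvtColor(cv2.imread('pics/%s2.png'%n),4) for n in('scene','top')]),'b2.png')
E
```

```text
29.483121429114412 50.02133107278496 11.8
force in jar tool axes [  6.29827655 -14.14960959 -62.59909359] [ 2.61381246  1.06329502 -0.0077236 ]
rot [0.007 0.011 0.003] mm [ 1.2 -1.  -8.8] dist 0.009
rot [0.007 0.011 0.003] mm [ 1.3 -1.   1.2] dist 0.002
```

View pics/b2.png

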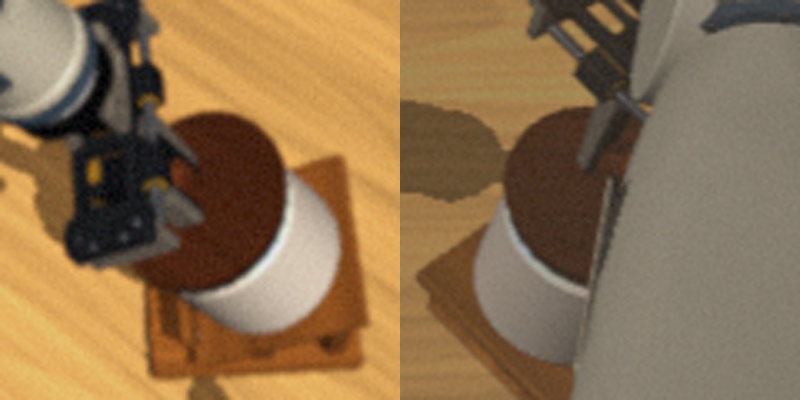

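The lid sits flush and the collar is hidden beneath it; the hard stop is confirmed by the force rising without travel. Unload, release, back out along the axis.

Call:
drive_tool(deltas=[0,0,0,0,0,-4,0.2,0,0,0,0,0,-8,0.2,0,0,0,0,0,-11,0.2,0,0,0,0,0,-11,0.2,0,0,0,0,0,-11,0.45,0,0,0,0,0,-11,0.6,0,0,0,0,0,-11,0.6,0,0,0,0,0,-11,0.6])

```text
clock: 12.7
position: [0.6272, 0.044, 0.1814]
orientation: [-0.239, 0.381, 0.887, 0.102]
ft_force: [0.4, -0.1, -0.5]
finger_gap: 0.599
gripper_force: 0.0
```

```bash
python3 st.py; python3 - <<'E'
from h import *
p,r,s=tool();np.savez('home',p=p,r=r.as_matrix());print(p,r.as_matrix().round(3),s['finger_gap'])
W=np.load('sg793.npy') if __import__('os').path.exists('sg793.npy') else None
print(W is not None and (W.mean(0),len(W)))
E
ls
```

```text
55.109154933187035 0.0 12.7
force in jar tool axes [-0.55278496  0.27525542  0.26284177] [ 3.41617863e-05 -2.75552385e-01  5.01964172e-02]
rot [-0.001 -0.001 -0.001] mm [  0.3  -0.1 -10.4] dist 0.01
rot [-0.001 -0.001 -0.001] mm [ 0.3 -0.1 -0.4] dist 0.0
[0.62718381 0.04404667 0.18144367] [[-0.595  0.725 -0.346]
 [ 0.628  0.688  0.363]
 [ 0.501 -0.001 -0.865]] 0.5990125536215982
(array([445.98741512, 362.56610243]), 103)
circ.py
h.py
home.npz
jar.npz
pics
scene0.npy
sg3367.npy
sg793.npy
st.py
top0.npy
w1.npz
w2.npz
w3.npz
w4.npz
```

Call:
drive_tool(deltas=[0,0,0,0,0,-20,0.6,0,0,0,0,0,-50,0.6,0,0,0,0,0,-90,1,0,0,0,0,0,-130,1,0,0,0,0,0,-130,1,0,0,0,0,0,-130,1])

```text
clock: 13.3
position: [0.6727, -0.0036, 0.2946]
orientation: [-0.238, 0.382, 0.887, 0.102]
ft_force: [-0.2, -0.4, 0.0]
finger_gap: 0.922
gripper_force: 0.0
```

```bash
python3 - <<'E'
from circ import *
J=np.load('jar.npz');H=np.load('home.npz')
a,c=grab('wrist');np.savez('w5',a=a,**c);p,r,s=tool();print(p,s['clock'])
u=proj(c,J['M']+.010*J['n']);k=proj(c,J['M']+.046*J['n']);print('disc,knob top exp',u,k)
f=cv2.GaussianBlur(a,(3,3),0).astype(float);m=((f[:,:,0]/(f[:,:,1]+1)>1.5)&(f[:,:,0]<170)).astype(np.uint8);m[270:]=0
kk,l,st,_=cv2.connectedComponentsWithStats(m);j=l[int(u[1])-30,int(u[0])+30];print(st[j])
C=max(cv2.findContours((l==j).astype(np.uint8),0,1)[0],key=cv2.contourArea);Hc=cv2.convexHull(C).reshape(-1,2)
v=a.copy();cv2.polylines(v,[Hc],True,(0,255,0),1);save(v,'w5.png')
for P,N in circpose(c,Hc[Hc[:,1]<262],.07):print(P,N.round(3),np.degrees(np.arccos(N@J['n'])),'off from M (jar tool x,y,z mm)',(J['Rt'].T@(P-J['M'])*1000).round(1))
deltas([.41,.30,.36],down(np.radians(-76.4)))
E
```

```text
[ 0.67194598 -0.0032436   0.29351344] 13.35
disc,knob top exp [321.62837154 227.29010734] [321.73662938 237.24723241]
[  247   149   148   121 15893]
[0.64536795 0.03905233 0.25931386] [0.673 0.317 0.669] 45.90528325998004 off from M (jar tool x,y,z mm) [ 24.7   9.8 -93.7]
[0.62969999 0.02484154 0.25946069] [-0.374 -0.633  0.678] 46.495499730561384 off from M (jar tool x,y,z mm) [ 25.2 -11.3 -93.6]
rot [-0.548 -0.315  2.036] mm [379.7  18.5 143. ] dist 0.406
```

View pics/w5.png

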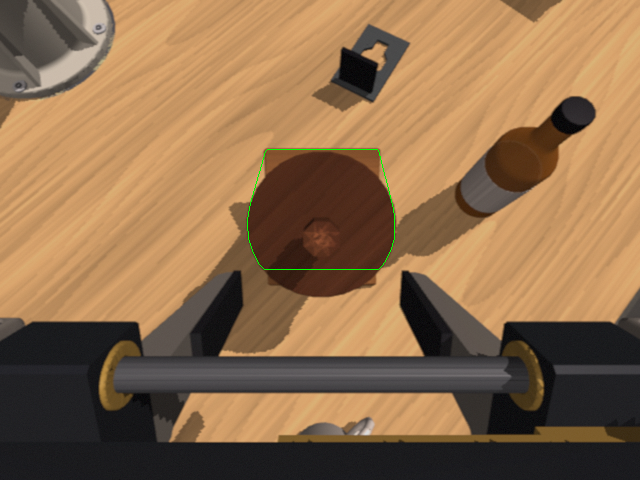

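The lid sits square and centred: disc columns 248–396, rows 152–296, knob at (321,238) against an expected (321.7,237.2). The sign is visible at (370,62). Moving over the sign.

```bash
python3 - <<'E'
from h import *
deltas([.385,.335,.34],down(np.radians(-76.4)))
p,r,s=tool();print(r.inv().apply([0,0,1]).round(3))
E
```

```text
rot [-0.548 -0.315  2.036] mm [406.6  24.5 181.7] dist 0.446
[ 0.501 -0.001 -0.865]
```

Call:
drive_tool(deltas=[-0.039,-0.023,0.145,29,2,13,1,-0.078,-0.045,0.29,58,3,26,1,-0.117,-0.068,0.436,87,5,39,1,-0.157,-0.09,0.58,116,7,52,1,-0.196,-0.113,0.727,145,9,65,1,-0.235,-0.135,0.873,174,11,78,1,-0.274,-0.158,1.018,203,12,91,1,-0.313,-0.18,1.163,232,14,104,1,-0.352,-0.203,1.309,261,16,117,1,-0.391,-0.225,1.454,290,18,130,1,-0.43,-0.248,1.6,320,19,143,1,-0.47,-0.27,1.745,350,21,156,1])

```text
clock: 14.55
position: [0.4274, 0.2829, 0.3322]
orientation: [-0.055, 0.949, 0.309, 0.022]
ft_force: [-0.0, -0.2, -0.2]
finger_gap: 0.998
gripper_force: 0.0
```

```bash
python3 - <<'E'
from h import *
deltas([.385,.335,.22],down(np.radians(-76.4)))
p,r,s=tool();print(p,s['q'].round(2))
E
```

```text
rot [-0.105 -0.058  0.392] mm [-12.4 -56.6 117.1] dist 0.131
[0.42741585 0.28294931 0.33215421] [0.51 0.04 1.77 0.1  1.27 1.43]
```

Call:
drive_tool(deltas=[-0.035,-0.02,0.13,-4,-19,39,1,-0.07,-0.04,0.26,-8,-38,78,1,-0.105,-0.058,0.392,-12,-57,117,1,-0.105,-0.058,0.392,-12,-57,117,1,-0.105,-0.058,0.392,-12,-57,117,1])

```text
clock: 15.05
position: [0.3862, 0.3349, 0.2204]
orientation: [-0.0, 0.992, 0.123, -0.0]
ft_force: [-0.4, -1.1, 0.3]
finger_gap: 0.998
gripper_force: 0.0
```

```bash
python3 - <<'E'
from h import *
a,c=grab('wrist');np.savez('w6',a=a,**c);p,r,s=tool();print(p,s['clock'],s['qvel'].round(3))
u=proj(c,[.449,.355,.005]).astype(int);print(u)
x0,y0=u[0]-110,max(u[1]-90,0);cr=a[y0:u[1]+90,x0:x0+220].astype(int)
m=((cr.max(2)<120)&(cr.max(2)-cr.min(2)<25)).astype(np.uint8)
kk,l,st,_=cv2.connectedComponentsWithStats(m);j=1+st[1:,4].argmax();print(st[j],x0,y0)
C=sorted(cv2.findContours((l==j).astype(np.uint8),cv2.RETR_CCOMP,1)[0],key=cv2.contourArea)[::-1]
for q in C[:3]:
    W=np.array([onplane(c,t+[x0,y0],.005)[:2] for t in q.reshape(-1,2)])*1000
    rr=cv2.minAreaRect(W.astype(np.float32));print(cv2.contourArea(q),rr,cv2.boxPoints(rr).round(1).tolist())
# panel top: darkest
pm=((cr.max(2)<45)&(l==j)).astype(np.uint8);q=max(cv2.findContours(pm,0,1)[0],key=cv2.contourArea);print('dark',cv2.contourArea(q),cv2.minAreaRect(q))
print('px hist',np.percentile(cr.max(2)[l==j],[5,20,40,60,80,95]))
ex=lambda x,y,z:proj(c,[.449-.236*x/1e3-.972*y/1e3,.355+.972*x/1e3-.236*y/1e3,z/1e3]).round(0)-[x0,y0]
for t in((62,40,5),(62,-40,5),(-62,30,65),(-62,-30,65),(-54,30,65),(-54,-30,65)):print(t,ex(*t))
E
```

```text
[0.38743836 0.33497471 0.22178119] 15.1 [-0.021 -0.025 -0.021 -0.    -0.001  0.012]
[316 152]
[  54   53  124   76 7132] 206 62
8797.5 ((449.47906494140625, 349.9339599609375), (79.64839172363281, 133.52955627441406), 13.394493103027344) [[395.29998779296875, 405.70001220703125], [426.20001220703125, 275.79998779296875], [503.70001220703125, 294.20001220703125], [472.79998779296875, 424.1000061035156]]
1937.5 ((446.5672607421875, 363.8078918457031), (46.048973083496094, 64.94061279296875), 12.369490623474121) [[417.1000061035156, 390.6000061035156], [431.0, 327.20001220703125], [476.0, 337.0], [462.1000061035156, 400.5]]
dark 909.0 ((167.77037048339844, 92.32240295410156), (15.64893627166748, 65.35452270507812), 2.726310968399048)
px hist [16. 65. 67. 67. 69. 71.]
(62, 40, 5) [ 56. 127.]
(62, -40, 5) [53. 51.]
(-62, 30, 65) [175. 125.]
(-62, -30, 65) [178.  59.]
(-54, 30, 65) [166. 125.]
(-54, -30, 65) [170.  58.]
```

```bash
python3 - <<'E'
from h import *
deltas([.4619,.2981,.13],down(np.radians(-76.7)))
deltas([.4619,.2981,.023],down(np.radians(-76.7)))
E
```

```text
rot [-0.001 -0.002  0.014] mm [63.  54.  91.8] dist 0.124
rot [-0.001 -0.002  0.014] mm [ 62.8  54.2 198.8] dist 0.215
```

Call:
drive_tool(deltas=[0,0,0.014,30,27,40,1,0,0,0.014,63,54,80,1,0,0,0.014,63,54,90,1,0,0,0.014,63,54,90,1,0,0,0.014,63,54,90,1,0,0,0.014,63,54,90,1])

```text
clock: 15.7
position: [0.4625, 0.2986, 0.1338]
orientation: [-0.002, 0.993, 0.114, 0.002]
ft_force: [0.6, 0.5, -0.0]
finger_gap: 1.003
gripper_force: 0.0
```

```bash
python3 - <<'E'
from h import *
deltas([.4619,.2981,.023],down(np.radians(-76.7)));print(tool()[2]['qvel'].round(3))
E
```

```text
rot [-0.003 -0.005 -0.004] mm [ -1.3   0.6 110.8] dist 0.111
[ 0.012 -0.002  0.001  0.001 -0.004  0.004]
```

Call:
drive_tool(deltas=[-0.003,-0.005,-0.004,-1,0.5,40,1,-0.003,-0.005,-0.004,-1,0.5,75,1,-0.003,-0.005,-0.004,-1,0.5,100,1,-0.003,-0.005,-0.004,-1,0.5,110,1,-0.003,-0.005,-0.004,-1,0.5,110,0.6,-0.003,-0.005,-0.004,-1,0.5,110,0,-0.003,-0.005,-0.004,-1,0.5,110,0,-0.003,-0.005,-0.004,-1,0.5,110,0,-0.003,-0.005,-0.004,-1,0.5,110,0,-0.003,-0.005,-0.004,-1,0.5,110,0,-0.003,-0.005,-0.004,-1,0.5,110,0,-0.003,-0.005,-0.004,-1,0.5,110,0], grip_force=50)

```text
clock: 16.9
position: [0.4613, 0.2975, 0.0218]
orientation: [0.001, 0.993, 0.115, -0.001]
ft_force: [-0.7, 0.2, -0.0]
finger_gap: 0.325
gripper_force: 0.0
```

Call:
drive_tool(deltas=[0,0,0,0,0,0,0,0,0,0,0,0,0,0,0,0,0,0,0,0,0,0,0,0,0,0,0,0])

```text
clock: 17.3
position: [0.4613, 0.2976, 0.0218]
orientation: [0.001, 0.993, 0.115, -0.001]
ft_force: [-0.2, 0.3, 0.5]
finger_gap: 0.083
gripper_force: 50.0
```

```bash
cat > tgt.py <<'E'
from h import *
J=np.load('jar.npz');n=J['n'];xs=J['Rt'][:,0];ys=np.cross(n,xs)
# hang: tool z=-n, tool y=-jar x ; tool x = y x z
RS=R.from_matrix(np.c_[np.cross(-xs,-n),-xs,-n]); g=np.load('grip.npy') # TCP z above sign underside, sign-x of grip
def hang(lift,slide,dy=0): # lift of plate above lid face (m), slide down
    K=J['M']+np.array(J['off'] if 'off' in J else [0,0,0])
    return K+n*(.010+lift+g[0])+xs*(g[1]-slide)
E
python3 - <<'E'
from h import *
p,r,s=tool();print(p,r.as_matrix().round(3),s['finger_gap']*92,s['gripper_force'],s['clock'])
ax=np.array([-.230,.973]);gx=(p[:2]-[.4486,.3546])@ax;gy=(p[:2]-[.4486,.3546])@[-ax[1],ax[0]];print(gx,gy)
np.save('grip.npy',[p[2],-.058]) 
from tgt import *
print(RS.as_matrix().round(3));deltas(hang(.09,0),RS);print(hang(.09,0))
E
```

```text
[0.46126057 0.29759551 0.02177034] [[ 0.973  0.229 -0.002]
 [ 0.229 -0.973 -0.002]
 [-0.002  0.001 -1.   ]] 7.609026102027762 50.000086426734924 17.3
-0.05837729997830233 0.0007922983036274187
[[ 0.725  0.596 -0.344]
 [ 0.688 -0.628  0.363]
 [ 0.    -0.5   -0.866]]
rot [ 0.512 -0.135 -0.516] mm [ 154.   373.1 -220.3] dist 0.46
[ 0.69718627 -0.02979971  0.24225621]
```

Panel gripped (7.6 mm). Lift and carry it high over the jar to the pre-hang pose.

Call:
drive_tool(deltas=[0,0,0,0,0,-30,0,0,0,0,0,0,-80,0,0,0,0,0,0,-130,0,0,0,0,0,0,-180,0,0,0,0,0,0,-230,0,0.05,-0.01,-0.05,15,30,-270,0,0.1,-0.03,-0.1,30,70,-300,0,0.16,-0.04,-0.16,48,115,-310,0,0.22,-0.06,-0.22,67,160,-310,0,0.28,-0.07,-0.28,86,205,-310,0,0.34,-0.09,-0.34,105,250,-310,0,0.4,-0.1,-0.4,124,295,-310,0])

```text
clock: 18.5
position: [0.6511, 0.0373, 0.3318]
orientation: [-0.191, 0.929, 0.307, -0.073]
ft_force: [1.2, 1.5, -1.1]
finger_gap: 0.082
gripper_force: 50.0
```

```bash
python3 - <<'E'
from tgt import *
p,r,s=tool();print(p,s['finger_gap']*92,s['q'].round(2));deltas(hang(.09,0),RS)
E
```

```text
[0.65112649 0.03725032 0.33178558] 7.555490059366776 [-0.1   0.49  1.24  0.29  1.71  0.83]
rot [ 0.111 -0.036 -0.112] mm [ -1.7 110.3  49.7] dist 0.121
```

Call:
drive_tool(deltas=[0.05,-0.015,-0.05,0,45,5,0,0.111,-0.036,-0.112,-1,90,30,0,0.111,-0.036,-0.112,-2,110,50,0,0.111,-0.036,-0.112,-2,110,50,0,0.111,-0.036,-0.112,-2,110,50,0,0.111,-0.036,-0.112,-2,110,50,0])

```text
clock: 19.1
position: [0.6962, -0.0267, 0.2452]
orientation: [-0.238, 0.898, 0.358, -0.095]
ft_force: [0.0, -0.0, -1.2]
finger_gap: 0.084
gripper_force: 50.0
```

```bash
python3 - <<'E'
from tgt import *
p,r,s=tool();print(p,s['finger_gap']*92,s['q'].round(2),s['qvel'].round(3),s['clock']);deltas(hang(.09,0),RS);deltas(hang(.04,0),RS);deltas(hang(.0,0),RS)
a,c=grab('wrist');np.savez('w7',a=a,**c)
K=J['M']+n*.046;print('knob top',proj(c,K),'disc',proj(c,J['M']+.01*n))
s0=p-RS.apply([0,0,-1])*0  # plate
O=p-n*g[0]-xs*(-.058); 
for q in(-.022,0,.022,.041,.062):print(q,proj(c,O+xs*q+n*.005).round(0))
E
```

```text
[ 0.69616409 -0.02665141  0.24523434] 7.730467662941572 [-0.19  0.7   1.1   0.3   1.76  0.62] [ 0.005 -0.016 -0.003 -0.002 -0.001 -0.003] 19.1
rot [ 0.005 -0.001 -0.001] mm [-1.4  4.1  1.1] dist 0.004
rot [ 0.005 -0.001 -0.001] mm [-1.5  3.8 51.1] dist 0.051
rot [ 0.005 -0.001 -0.001] mm [-1.5  3.6 91.1] dist 0.091
knob top [249.93933667 247.34469055] disc [258.15637729 235.38129883]
-0.022 [260. 274.]
0 [223. 274.]
0.022 [185. 274.]
0.041 [153. 274.]
0.062 [117. 274.]
```

```bash
python3 - <<'E'
from tgt import *
c=np.load('w7.npz');a=c['a'].astype(int)
for row in(274,):print(row,[tuple(a[row,x]) for x in range(104,240,5)])
for col in(130,):print(col,[(y,tuple(a[y,col].tolist())) for y in range(195,350,6)])
p=np.array([.69616,-.02665,.24523]);O=p-n*g[0]-xs*(-.058);ysn=np.cross(n,xs)
print([proj(c,O+xs*.055+ysn*y+n*.005).round(0) for y in(-.04,.04)],[proj(c,O+xs*.03+ysn*y+n*.005).round(0) for y in(-.011,.011)])
m=((a.max(2)<120)&(a.max(2)-a.min(2)<25)).astype(np.uint8)[180:360,90:235]
print('plate bbox cols/rows',[ (np.where(m[:,k])[0][[0,-1]]+180).tolist() for k in(35,45,55)],[(np.where(m[k])[0][[0,-1]]+90).tolist() for k in(50,120)])
E
```

```text
274 [(np.int64(229), np.int64(177), np.int64(119)), (np.int64(229), np.int64(178), np.int64(118)), (np.int64(228), np.int64(175), np.int64(117)), (np.int64(75), np.int64(76), np.int64(76)), (np.int64(79), np.int64(79), np.int64(79)), (np.int64(77), np.int64(76), np.int64(78)), (np.int64(75), np.int64(75), np.int64(75)), (np.int64(77), np.int64(77), np.int64(78)), (np.int64(77), np.int64(77), np.int64(78)), (np.int64(76), np.int64(75), np.int64(77)), (np.int64(24), np.int64(24), np.int64(27)), (np.int64(226), np.int64(175), np.int64(116)), (np.int64(230), np.int64(179), np.int64(119)), (np.int64(222), np.int64(170), np.int64(113)), (np.int64(220), np.int64(167), np.int64(110)), (np.int64(225), np.int64(172), np.int64(115)), (np.int64(230), np.int64(179), np.int64(121)), (np.int64(216), np.int64(164), np.int64(109)), (np.int64(94), np.int64(52), np.int64(35)), (np.int64(93), np.int64(51), np.int64(33)), (np.int64(90), np.int64(49), np.int64(32)), (np.int64(91), np.int64(50), np.int64(31)), (np.int64(89), np.int64(48), np.int64(30)), (np.int64(87), np.int64(49), np.int64(31)), (np.int64
[... 198 characters left out ...]
01, (225, 172, 115)), (207, (76, 78, 78)), (213, (77, 78, 78)), (219, (77, 77, 77)), (225, (76, 78, 77)), (231, (75, 75, 76)), (237, (74, 74, 76)), (243, (74, 74, 75)), (249, (74, 74, 75)), (255, (75, 77, 76)), (261, (76, 76, 76)), (267, (73, 75, 74)), (273, (76, 75, 76)), (279, (75, 76, 76)), (285, (77, 76, 77)), (291, (76, 75, 76)), (297, (75, 76, 76)), (303, (76, 76, 77)), (309, (77, 77, 78)), (315, (76, 76, 77)), (321, (76, 76, 77)), (327, (76, 75, 75)), (333, (84, 81, 75)), (339, (233, 183, 122)), (345, (228, 176, 117))]
[array([118., 207.]), array([139., 335.])] [array([169., 257.]), array([174., 292.])]
plate bbox cols/rows [[205, 359], [205, 359], [205, 359]] [[110, 234], [122, 200]]
```

The plate's edges appear exactly where predicted, so the sign is held as modelled. Lower it over the knob.

Call:
drive_tool(deltas=[0.005,0,0,-0.5,4.5,0,0,0.005,0,0,-0.5,4.5,0,0,0.005,0,0,-0.5,4.5,20,0,0.005,0,0,-0.5,4.5,40,0,0.005,0,0,-0.5,4.5,46,0,0.005,0,0,-0.5,4.5,52,0,0.005,0,0,-0.5,4.5,58,0,0.005,0,0,-0.5,4.5,64,0,0.005,0,0,-0.5,4.5,70,0,0.005,0,0,-0.5,4.5,76,0,0.005,0,0,-0.5,4.5,80,0,0.005,0,0,-0.5,4.5,80,0])

```text
clock: 20.35
position: [0.6702, -0.0018, 0.1702]
orientation: [-0.242, 0.897, 0.357, -0.097]
ft_force: [0.7, 0.1, -1.6]
finger_gap: 0.089
gripper_force: 50.0
```

```bash
cat > st2.py <<'E'
from tgt import *
p,r,s=tool();print(s['finger_gap']*92,s['clock'],'tool force',r.inv().apply(s['ft_force']).round(1),'tq',r.inv().apply(s['ft_torque']).round(2))
deltas(hang(0,0),RS);deltas(hang(0,.034),RS)
E
python3 st2.py
```

```text
8.201678797657582 20.35 tool force [0.6 1.1 1.2] tq [-0.39 -0.13  0.1 ]
rot [-0.003  0.001 -0.003] mm [ 0.3 -2.3  8.1] dist 0.008
rot [-0.003  0.001 -0.003] mm [ 0.4 31.7  8. ] dist 0.033
```

Call:
drive_tool(deltas=[0,0,0,0,-1,2,0,0,0,0,0,-1,4,0,0,0,0,0,-1,6,0,0,0,0,0,-1,7,0,0,0,0,0,-1,8,0,0,0,0,0,-1,8,0])

```text
clock: 20.95
position: [0.6675, 0.0013, 0.1649]
orientation: [-0.241, 0.897, 0.357, -0.096]
ft_force: [0.7, -2.3, 3.2]
finger_gap: 0.086
gripper_force: 50.0
```

```bash
python3 st2.py
```

```text
7.904552438596265 20.95 tool force [-1.   0.3 -3.8] tq [-0.21 -0.5   0.09]
rot [-0.002 -0.    -0.003] mm [ 0.1 -1.4  1.5] dist 0.002
rot [-0.002 -0.    -0.003] mm [ 0.2 32.6  1.5] dist 0.033
```

Contact with the lid's face. Now slide down the slope.

Call:
drive_tool(deltas=[0,0,0,0,4,-1,0,0,0,0,0,8,-1,0,0,0,0,0,12,-1,0,0,0,0,0,16,-1,0,0,0,0,0,20,-1,0,0,0,0,0,24,-1,0,0,0,0,0,27,-1,0,0,0,0,0,30,-1,0,0,0,0,0,32,-1,0,0,0,0,0,33,-1,0,0,0,0,0,33,-1,0])

```text
clock: 22.05
position: [0.6872, -0.0196, 0.1486]
orientation: [-0.241, 0.897, 0.357, -0.097]
ft_force: [-0.1, 0.8, -2.0]
finger_gap: 0.087
gripper_force: 50.0
```

```bash
python3 st2.py
```

```text
8.007748494052557 22.05 tool force [0.5 0.5 2.1] tq [-0.47 -0.1   0.09]
rot [-0.002  0.    -0.003] mm [  0.1 -34.5   1.8] dist 0.035
rot [-0.002  0.    -0.003] mm [ 0.2 -0.5  1.7] dist 0.002
```

Call:
drive_tool(deltas=[0,0,0,0,1,0.3,0,0,0,0,0,2,0.6,0,0,0,0,0,3,1,0,0,0,0,0,3,1,0])

```text
clock: 22.45
position: [0.6887, -0.021, 0.147]
orientation: [-0.241, 0.897, 0.357, -0.097]
ft_force: [0.4, 0.6, 4.2]
finger_gap: 0.087
gripper_force: 50.0
```

```bash
python3 st2.py
```

```text
8.001018766302211 22.45 tool force [ 0.7 -2.2 -3.5] tq [ 0.39 -0.21  0.12]
rot [-0.003 -0.    -0.002] mm [  0.  -37.1   1.5] dist 0.037
rot [-0.003 -0.    -0.002] mm [ 0.1 -3.1  1.4] dist 0.003
```

Call:
drive_tool(deltas=[0,0,0,0,1,0,0,0,0,0,0,2,0,0,0,0,0,0,2,0,0])

```text
clock: 22.75
position: [0.69, -0.0222, 0.146]
orientation: [-0.242, 0.897, 0.357, -0.096]
ft_force: [-0.1, -0.1, 6.5]
finger_gap: 0.083
gripper_force: 50.0
```

```bash
python3 st2.py
```

```text
7.652902361867714 22.75 tool force [-0.1 -3.2 -5.7] tq [ 0.73 -0.25  0.15]
rot [-0.003 -0.    -0.002] mm [ -0.1 -39.    1.5] dist 0.039
rot [-0.003 -0.    -0.002] mm [-0.  -5.   1.4] dist 0.005
```

The sign is within tolerance, about 37–39 mm down from my original mouth estimate, with the lid possibly resting up to 3.5 mm downhill. Unload, open and retreat.

Call:
drive_tool(deltas=[0,0,0,0,0,-1,0,0,0,0,0,0,-1,0,0,0,0,0,0,-1,0.2,0,0,0,0,0,-1,0.35,0,0,0,0,0,-1,0.35,0,0,0,0,0,-1,0.35,0,0,0,0,0,-1,0.35,0,0,0,0,0,-20,0.35,0,0,0,0,0,-60,0.35,0,0,0,0,0,-100,0.35,0,0,0,0,0,-140,0.35,0,0,0,0,0,-140,0.35])

```text
clock: 23.95
position: [0.741, -0.0755, 0.2716]
orientation: [-0.239, 0.898, 0.357, -0.093]
ft_force: [-0.2, 0.0, 0.1]
finger_gap: 0.35
gripper_force: 0.0
```

```bash
python3 - <<'E'
from tgt import *
p,r,s=tool();print(p,s['finger_gap'],s['ft_force'],s['clock'])
a,c=grab('wrist');np.savez('w8',a=a,**c)
O0=J['M']+n*.011-xs*.034
P=lambda x,y,z=.005:proj(c,O0+xs*x+ys*y+n*z).round(1)
print('exp plate corners',P(.062,-.04),P(.062,.04),P(-.07,-.04),P(-.07,.04),'knobtop',proj(c,J['M']+.047*n).round(1),'hole',P(0,0),'slot end',P(.041,0))
b=a.astype(int);m=((b.max(2)<120)&(b.max(2)-b.min(2)<25)).astype(np.uint8)
u=P(.02,.03).astype(int);k,l,st,_=cv2.connectedComponentsWithStats(m);j=l[u[1],u[0]];print('comp',j,st[j])
# intersections with model plane, in jar x,y (mm)
def onface(uv,h):
    o,d=ray(c,uv);Q=o+d*((J['M']+n*h-o)@n)/(d@n)-J['M'];return Q@xs*1000,Q@ys*1000
C=sorted(cv2.findContours((l==j).astype(np.uint8),cv2.RETR_CCOMP,1)[0],key=cv2.contourArea)[::-1]
for q in C[:3]:
    W=np.array([onface(t,.016) for t in q.reshape(-1,2).astype(float)]);rr=cv2.minAreaRect(W.astype(np.float32));print(cv2.contourArea(q),rr,W.min(0),W.max(0))
f=cv2.GaussianBlur(a,(3,3),0).astype(float);m2=((f[:,:,0]/(f[:,:,1]+1)>1.5)&(f[:,:,0]<150)).astype(np.uint8);m2[270:]=0
kk,l2,s2,_=cv2.connectedComponentsWithStats(m2)
for t in np.argsort(-s2[1:,4])[:4]+1:print('brown',s2[t])
E
```

```text
[ 0.74097844 -0.07550236  0.27155451] 0.35034693574133013 [-0.24068143  0.01338748  0.09035552] 23.95
exp plate corners [190.7 182.1] [198.4 260.3] [326.6 181.9] [326.3 260. ] knobtop [213.3 229.5] hole [256.6 222.3] slot end [215.6 222.4]
comp 4 [ 195  156  137  115 8152]
10519.5 ((-42.74114990234375, -8.761062622070312), (109.05108642578125, 138.46815490722656), 84.49851989746094) [-108.41107391  -64.58714405] [24.28216089 50.90233175]
1739.0 ((-33.91464614868164, -0.9713401794433594), (42.954349517822266, 53.77408981323242), 89.88639831542969) [-60.82444622 -22.45037613] [-7.0444312  20.53914802]
1001.5 ((5.194169998168945, 7.100743293762207), (37.254432678222656, 36.5230827331543), 89.88285827636719) [-13.07209472 -11.52428487] [23.45938883 25.74169491]
brown [ 160  146  171  124 7338]
brown [ 202  201   81   45 2583]
brown [ 143    0   70   38 1897]
brown [241   2  27  54 550]
```

```bash
python3 - <<'E'
from tgt import *
c=np.load('w8.npz');b=c['a'].astype(int);m=((b.max(2)<120)&(b.max(2)-b.min(2)<25)).astype(np.uint8)
k,l,st,_=cv2.connectedComponentsWithStats(m)
C=sorted(cv2.findContours((l==4).astype(np.uint8),cv2.RETR_CCOMP,1)[0],key=cv2.contourArea)[::-1]
def onface(uv,h):
    o,d=ray(c,uv);Q=o+d*((J['M']+n*h-o)@n)/(d@n)-J['M'];return Q@xs*1000,Q@ys*1000
for q in C[1:3]:
    print(cv2.boundingRect(q))
    for h in(.038,.046):
        W=np.array([onface(t,h) for t in q.reshape(-1,2).astype(float)]);print(h,cv2.minEnclosingCircle(W.astype(np.float32)))
# lid disc rim, on plane .011: brown pixels' extents left side (uphill) & y
f=cv2.GaussianBlur(c['a'],(3,3),0).astype(float);m2=((f[:,:,0]/(f[:,:,1]+1)>1.5)&(f[:,:,0]<150));yy,xx=np.where(m2[130:275,100:340]);W=np.array([onface((x+100.,y+130.),.011) for x,y in zip(xx,yy)])
r=np.hypot(*W.T);print('brown extents',np.percentile(W[r<85],[0.5,99.5],axis=0))
E
```

```text
(229, 200, 55, 43)
0.038 ((-38.47665023803711, -5.5994672775268555), 26.973289489746094)
0.046 ((-39.97766876220703, -7.307629108428955), 26.282175064086914)
(200, 211, 37, 37)
0.038 ((-2.6216111183166504, 1.7677106857299805), 19.307035446166992)
0.046 ((-5.041320323944092, -0.12922580540180206), 18.812349319458008)
brown extents [[-64.36637507 -71.95044983]
 [ 62.20022821  56.98409572]]
```

```bash
python3 -c "
from bench import order;print(order.finish_job())"
```

```text
the job is handed in; nothing more can be done
None
```

I handed the job in after about 24 s of the 72 s allowed, but the interface did not return a verdict. The lid is pressed home against a hard stop. The sign hangs with its slot end within about 1 mm of the stem by the last wrist picture, and nothing went near the cup, jug or bottle.

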